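# Show a washed plate to the checking camera

## Task

Take the larger round plate out of the dish rack and hold it up to the little camera on the stand for a chip check: eating side towards the lens and square to it, the plate's centre straight in front of the lens and 20 cm away from it. The crockery is delicate, so grip the plate gently, with no more than 20 N per finger, and leave the camera and all the other things where they are. Finish while still holding the plate there in the air, steady and touching nothing but the gripper.

Things in the scene. Friction and masses are not known exactly. Their poses are not given: they have to be found in the camera images.
- plate: larger round plate, white ceramic, 160 mm diameter, 0.33 kg, on edge in one of the three slots (varies), leaning up to 3 degrees, top edge 174 mm up. Origin: centre of its 8 mm thick disc. x: the plate's axis, out of the eating side, level at the start; z up. Rim flat on both faces, 8 mm thick, 26 mm wide; can be pinched at the top edge. Front: well 4 mm deep; back: foot ring 88 mm wide, 4 mm high
- plate_front (a point): the point on the plate's axis 50 mm in front of the plate's origin, on the eating side; axes as the plate
- rack: fixed steel wire dish rack on a black mat 300 x 240 x 4 mm. Origin: middle of the mat's underside; x across the three slots (x = -70, 0, 70 mm), y along them. In each slot a dish stands on two rails (y = -55, 55 mm, tops 35 mm high), between two pairs of 6 mm wire uprights 101 mm high with 11 mm free between them. Dishes are drawn straight up
- lens (a point): centre of the camera's front glass. Camera: grey box 40 x 70 x 50 mm with a round black lens barrel, its tilt axis 40 mm behind this point and 310 mm above the counter, in the fork (324 mm high) of a fixed stand: a post on a round black foot 120 mm wide, straight below that axis. It looks along the NEGATIVE x axis of this frame: back towards the robot, 9 to 29 degrees downwards; y is level
- view (a point): the point in the air 200 mm straight in front of the lens, where the plate's centre must be; same axes as the lens: x points at the lens (so the plate's x axis must point along this x), y is level
- saucer: the smaller round dish of the same kind, 136 mm in diameter, 8 mm thick, on edge in another slot, top edge 145 mm above the counter; to be left alone. Origin: its centre, x axis out of its front
- board: small rectangular white plastic chopping board, 150 x 100 x 8 mm, on its long edge in another slot, top edge 135 mm above the counter; to be left alone. Origin: middle of its lower edge, x across its thickness
- tumbler: clear drinking glass, 70 mm in diameter, 120 mm high, upright on the counter; to be left alone. Origin: centre of its underside
- mug: white mug, 82 mm in diameter, 90 mm high, upright on the counter; to be left alone. Origin: centre of its underside
Not all that is in view belongs to the job. Leave any brown or green look-alike of the plate alone.

How it is judged:
On the way:
1. the plate is drawn up out of the rack in the gripper (height (world z) of plate above 0.125 m and contact force between the fingers and plate above 1 N and contact force between plate and rack below 0.1 N), for 0.2 s.
At the end, for the whole second after the job is handed in: The plate is held by the fingers in the air, at rest, clear of the rack; its centre is within 25 mm of the point 200 mm in front of the lens, its eating side faces the lens and its axis is within 0.18 rad (10 degrees) of the lens axis (distance between plate and view below 0.025 m and angle between the x axis of plate and the x axis of view, either way round below 0.18 rad and x of plate_front in the frame of view above 0.02 m and contact force between the fingers and plate above 1 N and contact force between plate and rack below 0.1 N and linear speed of plate below 0.03 m/s and angular speed of plate below 0.2 rad/s); the arm keeps its last pose, push and grip.
It fails at once if the plate squeezed too hard (both fingers' forces on it added up over 60 N: a grip of 20 N adds up to 40 N) (contact force between the fingers and plate above 60 N).
It fails at once if the camera knocked out of its aim (distance of view from where it was at the start of the episode above 0.015 m).
It fails at once if another thing disturbed (moved more than 30 mm) (distance of any of saucer, board, tumbler, mug from where it was at the start of the episode above 0.03 m).
It also fails if it takes over 38 s, if anything falls off the work surface, if the arm or the gripper's body presses on something with over 40 N, if the wrist force passes 120 N, or if a joint passes its speed limit or range.

## Robot

A 7-joint arm with a two-finger parallel gripper is mounted at the origin on the work surface. World frame = base frame: x ahead of the robot, y to its left, z up, the work surface at z = 0. Lengths are in m, angles in rad, forces in N, time in s.
With the tool pointing down it reaches from about 0.4 to 0.85 m from the base axis. Payload 6.9 kg.
Tool frame: the origin (TCP) lies at the very end of the fingers, on their centre line; the grasp point (between the pads) lies 19 mm behind it; z points along the fingers, y is the line along which they close (so a half turn about z gives the same grasp; the last joint's range is limited). The gripper opens to 85 mm and grips with 20 to 120 N. Pads are 22 mm wide; open, the fingers measure 114 mm over their backs; the gripper's body (76 mm by 85 mm) begins 54 mm behind the grasp point. The pads swing forward as they close: fully open they stand 13 mm farther back than shut.
Start: joints at [-1.222, 0.507, -0.238, 1.5, 0.126, 1.149, -0.155], TCP at [0.151, 0.607, 0.231] pointing down, gripper open.
Joint ranges: [-3.08, 3.08], [-0.24, 2.05], [-1.43, 1.35], [0, 2.5], [-1.52, 4.66], [0.17, 1.96], [-2.89, 2.89]. Speed limits (rad/s): [2.39, 2.39, 3.14, 3.14, 3.14, 3.14, 3.14].

## Interface

Orientations are given as a 3x3 rotation matrix whose columns are the frame's x, y, z axes.
In Python, from cell import arm gives the robot as it stands.
- The arm moves only by the tool apply_moves, never from a script. Its argument "motion" is a list of rows, each a list of 6 numbers: the shift along the tool's x, y, z in cm, then the turn, a rotation vector about the tool's x, y, z in degrees. In form: [[x, y, z, ax, ay, az], ...]. A call has 1 to 12 rows; each row is the pose to reach, as a shift and turn from the pose commanded when the call began, along the tool's axes at that moment; what a row does not reach only later rows make up. A row lasts 1/10 s, in which the tool goes at most 50 mm and 8.59 degrees, less where a joint would pass 70% of its speed; a pose out of reach is approached as far as the arm can. A call with a gripper value outside its range is refused whole. "grip" is the opening, from -1 (shut) to 1 (fully open), set as the call begins (left out, the last holds). The fingers move at their own pace and stop on an object; "grip_force" is the grip in N (left out, the last holds). Time passes only in rows, so rows that repeat a pose let the fingers close. It gives the time, the measured TCP pose, the force, the opening and the grip force at its end, in the units of the state.
- arm.get_state(): the state, without advancing time (a new reading comes with each control period).
- arm.snapshot(name): name is "scene" or "side" or "wrist"; returns the picture (420x560x3 uint8, blue, green, red); there is no depth.
- arm.camera_model(name): a dict with "mtx" (3x3 intrinsics, pixels), "rvec" (rotation vector, rad) and "tvec" (3), from world to camera coordinates, as OpenCV has them; the wrist camera has in their place "hand_eye" (4x4, takes a point from camera to tool coordinates, whose origin is the TCP and whose axes are the flange's). Camera axes: x right, y down, z forward; pixel columns grow to the right and rows downward; lengths in m; the calibration is good to about 2 mm. A picture is of the moment at which its call begins: read the wrist's pose just before it. camera_model takes no time and is no camera call.
- arm.finish_job(): hands the job in; it is judged then, once.
The state is a dict: "t": time; "qpos": joint angles; "joint_vel": joint speeds; "joint_efforts": joint torques, N m; "ee_pos": TCP position; "eef_rot": TCP orientation; "force": force on the tool from outside, world axes, zero at the start; "torque": the same for the moment, N m; "opening": opening from 0.0 (shut) to 1.0 (fully open); "grasp_force": force on a finger pad.
Only numpy, scipy, OpenCV 4.12 (cv2) and the standard library are available. Lean on these libraries where they do the work, as an engineer would, in place of code of your own. Each camera call takes 0.05 s, during which the arm holds its last target. There are 200 camera calls.

## Working session

There is one attempt and no reset: what is moved stays moved. The work goes in short steps, Python scripts to look and compute and a tool call to move; the robot and the scene stay as the last step left them, time stands still between calls to the robot, and variables do not carry over. Pictures are saved under pics/ and viewed, at most 10 in all, crops included, and the job is handed in when it is done.

Besides the shell and the picture viewer there is one more tool, called after ">>>" by a JSON object that holds its "method" and its "body", one argument or row to a line. apply_moves: Moves the arm, as the interface text tells. Its arguments: {"type":"object","properties":{"motion":{"type":"array","items":{"type":"array","items":{"type":"number"}}},"grip":{"type":"number"},"grip_force":{"type":"number"}},"required":["motion"]}

```bash
mkdir -p pics; ls
python3 - <<'E'
from cell import arm
import cv2,numpy as np
s=arm.get_state();print(s)
for n in("scene","side","wrist"):
    im=arm.snapshot(n);cv2.imwrite(f"pics/{n}0.png",im)
    print(n,arm.camera_model(n))
E
```

```text
pics
{'t': 0.0, 'qpos': array([-1.22148337,  0.50833773, -0.23751777,  1.50115151,  0.12569433,
        1.14887168, -0.1548124 ]), 'joint_vel': array([ 1.08894287e-03,  4.60767427e-04, -9.15385280e-04, -1.61570011e-03,
        9.80670608e-04, -8.07058650e-04,  3.51370464e-05]), 'joint_efforts': array([-2.69970378e-04, -6.20587993e+01, -2.18638055e+00, -2.49658191e+01,
        1.28766263e-02,  1.14133355e-02,  4.73767159e-06]), 'ee_pos': array([0.15083295, 0.60600807, 0.23042303]), 'eef_rot': array([[-9.70424231e-01,  2.41405574e-01, -4.00940834e-04],
       [ 2.41405905e-01,  9.70422682e-01, -1.73423611e-03],
       [-2.95721839e-05, -1.77973423e-03, -9.99998416e-01]]), 'force': array([ 0.29559958, -0.8356319 , -0.58234573]), 'torque': array([ 0.06328872, -0.0105492 , -0.00052771]), 'grasp_force': 0.0, 'opening': 0.9990264866339216}
scene {'mtx': array([[387.83910243,   0.        , 280.04426649],
       [  0.        , 387.83910243, 208.8534627 ],
       [  0.        ,   0.        ,   1.        ]]), 'rvec': array([ 1.49560311,  2.29988919, -0.69617421]), 'tvec': array([ 0.18005108, -0.4363828 ,  1.8732478 ])}
side {'mtx': array([[496.11489112,   0.        , 281.93611203],
       [  0.        , 496.11489112, 197.27042749],
       [  0.        ,   0.        ,   1.        ]]), 'rvec': array([ 2.21896962, -0.09125601,  0.05712573]), 'tvec': array([-0.63420151,  0.25977056,  1.39562942])}
wrist {'mtx': array([[320.17435758,   0.        , 282.03077022],
       [  0.        , 320.17435758, 206.71795255],
       [  0.        ,   0.        ,   1.        ]]), 'hand_eye': array([[-2.35707328e-04, -9.61047590e-01, -2.76382838e-01,
         7.07175010e-02],
       [ 9.99999901e-01, -3.31186765e-04,  2.98784609e-04,
         3.69780315e-04],
       [-3.78680566e-04, -2.76382741e-01,  9.61047573e-01,
        -1.41606065e-01],
       [ 0.00000000e+00,  0.00000000e+00,  0.00000000e+00,
         1.00000000e+00]])}
```

View pics/scene0.png

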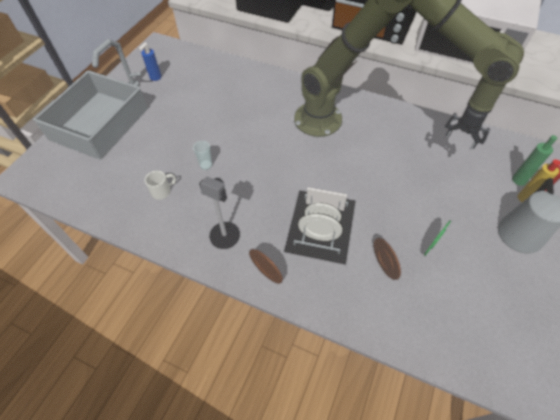

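View pics/side0.png

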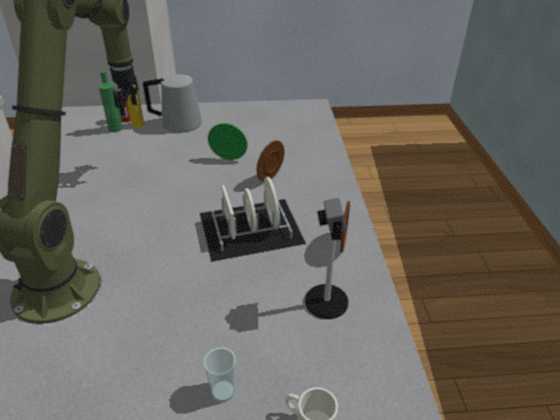

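The scene view shows the base at (318,118), the rack around (320,225) and the camera head at (212,190), with its foot at (225,235). In the side view three white dishes stand at about (228,212), (251,210) and (272,203), and the camera head is at (332,218).

```bash
cat > h.py <<'E'
from cell import arm
import cv2,numpy as np
def P(n):
    c=arm.camera_model(n);R=cv2.Rodrigues(c["rvec"])[0];return c["mtx"],R,c["tvec"]
def W(s):  # wrist cam as world->cam
    c=arm.camera_model("wrist");T=np.eye(4);T[:3,:3]=s["eef_rot"];T[:3,3]=s["ee_pos"]
    M=np.linalg.inv(T@c["hand_eye"]);return c["mtx"],M[:3,:3],M[:3,3]
def ray(cam,p):
    K,R,t=cam;d=R.T@np.linalg.solve(K,[p[0],p[1],1.]);return -R.T@t,d/np.linalg.norm(d)
def onz(cam,p,z):
    o,d=ray(cam,p);return o+d*(z-o[2])/d[2]
def tri(obs):
    A=0;b=0;L=[ray(c,p) for c,p in obs]
    for o,d in L:
        N=np.eye(3)-np.outer(d,d);A=A+N;b=b+N@o
    x=np.linalg.solve(A,b);return x,[np.linalg.norm((np.eye(3)-np.outer(d,d))@(x-o)) for o,d in L]
def px(cam,X):
    K,R,t=cam;u=K@(R@np.asarray(X)+t);return u[:2]/u[2]
E
python3 - <<'E'
from h import *
sc,sd=P("scene"),P("side")
a=cv2.imread("pics/scene0.png");b=cv2.imread("pics/side0.png")
A=cv2.resize(a[180:270,190:365],None,fx=4.5,fy=4.5,interpolation=cv2.INTER_CUBIC)[:, :800]
B=cv2.resize(b[170:260,190:350],None,fx=5,fy=5,interpolation=cv2.INTER_CUBIC)
cv2.imwrite("pics/z1.png",A);cv2.imwrite("pics/z2.png",B)
for n,im,c in(("scene",a,sc),("side",b,sd)):
    g=im.max(2)<60
    k,l,st,ce=cv2.connectedComponentsWithStats(g.astype(np.uint8))
    for i in range(1,k):
        if st[i,4]>100: print(n,st[i],ce[i],onz(c,ce[i],0))
    # base
for p in((225,235),): print(onz(sc,p,0))
print(onz(sd,(326,301),0))
print("head",tri([(sc,(212,189)),(sd,(335,218))]))
print("centre scene",onz(sc,(320,228),.094),onz(sd,(272,203),.094))
E
```

```text
scene [ 237    0   98   21 1183] [280.73541843   6.59509721] [-0.8341251  -0.56398408  0.        ]
scene [397   2  20  41 318] [406.11949686  20.10062893] [-0.99897795  0.18788004  0.        ]
scene [382  13  16  28 231] [389.38095238  25.82251082] [-0.90030893  0.11170138  0.        ]
scene [421  21  52  39 856] [441.59462617  42.30257009] [-0.85920534  0.42679657  0.        ]
side [   0    0   65  219 3113] [ 22.85159011 116.97269515] [-0.42494734  1.05291642  0.        ]
side [ 44   0  22  30 291] [53.45017182 14.89003436] [-0.69059124  2.52073768  0.        ]
side [  61    0   78  117 2623] [110.68356843  44.67098742] [-0.20498724  1.93129852  0.        ]
side [143  79  20  37 242] [150.20661157  94.45041322] [0.10741823 1.24393113 0.        ]
side [ 201  200  104   61 2272] [249.56514085 238.35387324] [0.54855869 0.17333527 0.        ]
side [ 39 209  28  43 841] [ 52.85017836 229.50772889] [-0.0817919   0.26456503  0.        ]
side [256 208  17  22 231] [263.03896104 219.16017316] [0.59649312 0.26508882 0.        ]
side [318 210  27  42 423] [332.94326241 226.14184397] [0.82263495 0.21200486 0.        ]
side [235 212  16  22 247] [241.57489879 222.78137652] [0.52498128 0.25185223 0.        ]
side [216 216  13  21 200] [222.375 225.39 ] [0.46213436 0.24340482 0.        ]
side [   0  222   78   93 2905] [ 28.97521515 268.95731497] [-0.10222627  0.08895659  0.        ]
side [ 305  285   43   34 1050] [325.82952381 302.31428571] [ 0.74886386 -0.10566741  0.        ]
[ 0.75003327 -0.09898088  0.        ]
[ 0.75006964 -0.10105237  0.        ]
head (array([ 0.75162575, -0.10490015,  0.30093183]), [np.float64(0.0007025952209155018), np.float64(0.0007025952209155631)])
centre scene [0.62517414 0.24264806 0.094     ] [0.62419014 0.2295808  0.094     ]
```

View pics/z1.png

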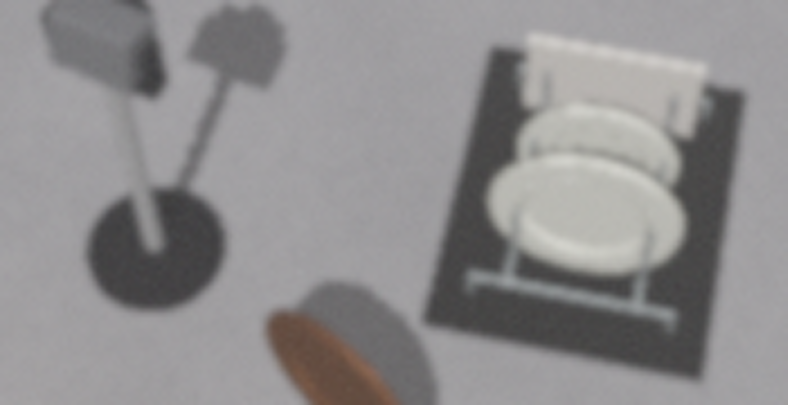

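View pics/z2.png

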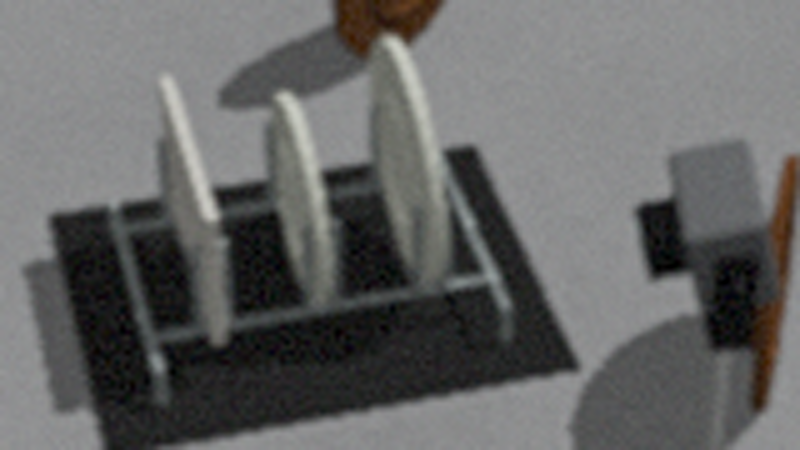

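The far slot, away from the robot, holds the plate (z1 at (587,213)). The saucer is in the middle slot and the board is nearest the robot. The camera barrel points towards the robot (z2 at (655,240)). It isn't clear yet which face is the eating side, so I'll measure the mat and take the brightness profile over the visible face.

Run:
```python
from h import *
sc,sd=P("scene"),P("side")
a=np.mean([arm.snapshot("scene").astype(np.float32) for _ in range(8)],0)
b=np.mean([arm.snapshot("side").astype(np.float32) for _ in range(4)],0)
np.save("sa.npy",a);np.save("sb.npy",b)
rects=[]
for n,im,c,roi in(("scene",a,sc,(280,185,365,268)),("side",b,sd,(195,170,308,262))):
    m=np.zeros(im.shape[:2],np.uint8);x0,y0,x1,y1=roi
    m[y0:y1,x0:x1]=(im.max(2)<82)[y0:y1,x0:x1]
    m=cv2.morphologyEx(m,cv2.MORPH_OPEN,np.ones((2,2)))
    pts=np.argwhere(m)[:,::-1]
    w=np.array([onz(c,p,.004)[:2] for p in pts],np.float32)
    r=cv2.minAreaRect(w);print(n,r);rects.append(r)
```

```text
scene ((0.5613025426864624, 0.23335954546928406), (0.2848155200481415, 0.22712749242782593), 10.704352378845215)
side ((0.5414463877677917, 0.31298235058784485), (0.30726099014282227, 0.444766104221344), 8.023008346557617)
```

Run:
```python
from h import *
sc=P("scene");a=np.load("sa.npy")
y=np.radians(10.7);n=np.array([np.cos(y),np.sin(y),0]);l=np.array([-n[1],n[0],0])
C=np.array([.5613,.2334,.094])+n*.074
g=np.arange(-.1,.1001,.0005)
X=C+g[None,:,None]*l+ -g[:,None,None]*np.array([0,0,1.])
u=np.array([px(sc,p) for p in X.reshape(-1,3)],np.float32).reshape(len(g),len(g),2)
r=cv2.remap(a,u[...,0],u[...,1],cv2.INTER_CUBIC)
r=np.clip((r-60)*1.5,0,255)
cv2.imwrite("pics/rect.png",cv2.resize(r,(560,560)))
w=((a.min(2)>150)).astype(np.uint8)
print(np.round(r[::10,200,1]).astype(int));print(np.round(r[200,::10,1]).astype(int))
```

```text
[214 218 206 194 189 186 185 185 187 187 187 188 188 187 187 187 187 187
 187 187 187 187 187 189 193 200 211 217 215 207 195 185 164 140 102  61
  36  18  16  17  42]
[ 16  16  24  69 137 179 185 173 159 181 198 194 188 187 187 187 187 187
 188 187 187 187 187 187 187 187 188 192 192 173 148 167 185 182 149  79
  25  16  18  17  18][ WARN:0@1.899] global loadsave.cpp:1063 imwrite_ Unsupported depth image for selected encoder is fallbacked to CV_8U.
```

View pics/rect.png

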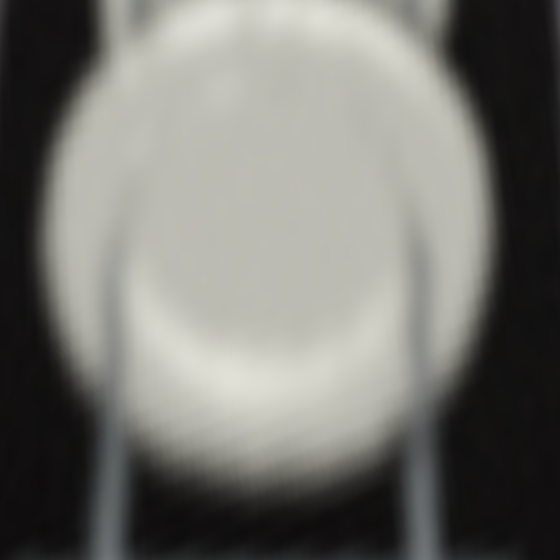

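The visible far face has a bright lower crescent at about (262,385) in the rectified picture. That is the inside of a well lit from above, so the eating side faces away from the robot. Next I'll look at the lens and the rack with the wrist camera.

```bash
cat >> h.py <<'E'
from scipy.spatial.transform import Rotation as Ro
def tool(yaw,tilt):  # tool y = horizontal yaw dir pitched up by tilt (deg), z down-outward
    y,t=np.radians([yaw,tilt]);h=np.array([np.cos(y),np.sin(y),0]);k=np.array([0,0,1.])
    Y=h*np.cos(t)+k*np.sin(t);Z=h*np.sin(t)-k*np.cos(t);return np.stack([np.cross(Y,Z),Y,Z],1)
def rel(p,R,s=None):
    s=s or arm.get_state();A=s["eef_rot"]
    print("row",np.round(100*A.T@(np.array(p)-s["ee_pos"]),2),np.round(np.degrees(Ro.from_matrix(A.T@R).as_rotvec()),2))
E
python3 - <<'E'
from h import *
rel([.52,-.06,.34],tool(0,25))
E
```

```text
row [-51.91 -55.77 -10.87] [-21.19 -16.57  74.75]
```

>>> {"method": "apply_moves", "body": {
  "motion": [
    [-51.9, -55.8, -10.9, -21.2, -16.6, 74.8],
    [-51.9, -55.8, -10.9, -21.2, -16.6, 74.8],
    [-51.9, -55.8, -10.9, -21.2, -16.6, 74.8],
    [-51.9, -55.8, -10.9, -21.2, -16.6, 74.8],
    [-51.9, -55.8, -10.9, -21.2, -16.6, 74.8],
    [-51.9, -55.8, -10.9, -21.2, -16.6, 74.8],
    [-51.9, -55.8, -10.9, -21.2, -16.6, 74.8],
    [-51.9, -55.8, -10.9, -21.2, -16.6, 74.8],
    [-51.9, -55.8, -10.9, -21.2, -16.6, 74.8],
    [-51.9, -55.8, -10.9, -21.2, -16.6, 74.8],
    [-51.9, -55.8, -10.9, -21.2, -16.6, 74.8],
    [-51.9, -55.8, -10.9, -21.2, -16.6, 74.8]
  ]
}}

```text
t: 1.95
ee_pos: [0.439, 0.085, 0.317]
eef_rot: [[0.0, 0.906, 0.424], [1.0, -0.001, 0.001], [0.001, 0.424, -0.906]]
force: [0.4, 1.5, -0.4]
opening: 1.001
grasp_force: 0.0
```

Run:
```python
from h import *
s=arm.get_state();print(s["t"],s["ee_pos"],s["qpos"])
rel([.52,-.06,.34],tool(0,25))
```

```text
1.95 [0.43895815 0.08496231 0.31702459] [-0.89462472 -0.08786648  0.47500891  2.13021611  0.32676386  0.70898214
 -0.62160272]
row [-14.49   8.32   1.35] [ 0.1  -0.04 -0.03]
```

>>> {"method": "apply_moves", "body": {
  "motion": [
    [-14.5, 8.3, 1.4, 0, 0, 0],
    [-14.5, 8.3, 1.4, 0, 0, 0],
    [-14.5, 8.3, 1.4, 0, 0, 0],
    [-14.5, 8.3, 1.4, 0, 0, 0],
    [-14.5, 8.3, 1.4, 0, 0, 0],
    [-14.5, 8.3, 1.4, 0, 0, 0]
  ],
  "grip": 0.0
}}

```text
t: 2.55
ee_pos: [0.5193, -0.059, 0.3385]
eef_rot: [[0.003, 0.906, 0.422], [1.0, -0.003, -0.002], [-0.0, 0.422, -0.906]]
force: [0.6, 0.9, 0.6]
opening: 0.497
grasp_force: 0.0
```

Run:
```python
from h import *
import pickle
s=arm.get_state();im=arm.snapshot("wrist");cv2.imwrite("pics/w1.png",im);pickle.dump(s,open("w1.pkl","wb"))
print(s["t"],s["ee_pos"],s["qpos"],s["opening"])
rel([.56,.04,.36],tool(0,25))
```

```text
2.55 [ 0.51929975 -0.05899124  0.33853846] [-0.71202015  0.05270032  0.85457875  1.96196936 -0.14382814  0.71645627
  0.2178217 ] 0.49690913531184866
row [ 9.8   4.63 -0.24] [-0.05  0.02 -0.07]
```

View pics/w1.png

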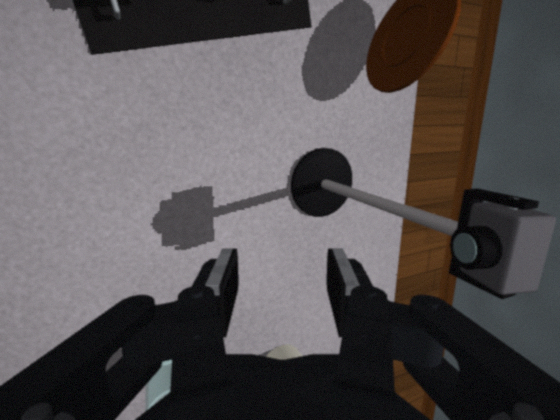

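Wrist view: the teal lens glass is at about (466,247) in its black barrel, with the grey box behind it at (515,248) and the stand's foot at (320,182). I'll take a second view from 10 cm away to triangulate.

>>> {"method": "apply_moves", "body": {
  "motion": [
    [9.8, 4.6, -0.2, 0, 0, 0],
    [9.8, 4.6, -0.2, 0, 0, 0],
    [9.8, 4.6, -0.2, 0, 0, 0],
    [9.8, 4.6, -0.2, 0, 0, 0]
  ]
}}

```text
t: 3.0
ee_pos: [0.5602, 0.0434, 0.3595]
eef_rot: [[-0.005, 0.906, 0.422], [1.0, 0.005, 0.002], [-0.001, 0.422, -0.907]]
force: [-0.9, -0.8, 0.1]
opening: 0.496
grasp_force: 0.0
```

```bash
cat > lens.py <<'E'
from h import *
import pickle
def glass(im,prior,r=45):
    f=im.astype(int);m=(f[...,0]-f[...,2]>8)&(f.max(2)>60)&(f.max(2)<200)
    m=m.astype(np.uint8);z=np.zeros_like(m);cv2.circle(z,tuple(int(v) for v in prior),r,1,-1);m=cv2.morphologyEx(m*z,cv2.MORPH_OPEN,np.ones((3,3)))
    c=max(cv2.findContours(m,cv2.RETR_EXTERNAL,cv2.CHAIN_APPROX_NONE)[0],key=lambda q:-np.linalg.norm(q.reshape(-1,2).mean(0)-prior)+ .02*cv2.contourArea(q))
    return cv2.fitEllipse(cv2.convexHull(c))
E
python3 - <<'E'
from lens import *
s=arm.get_state();im=arm.snapshot("wrist");cv2.imwrite("pics/w2.png",im);pickle.dump(s,open("w2.pkl","wb"))
print(s["t"],s["ee_pos"],s["qpos"])
s1=pickle.load(open("w1.pkl","rb"));c1,c2=W(s1),W(s)
e1=glass(cv2.imread("pics/w1.png"),(467,247))
d=ray(c1,e1[0]);pr=px(c2,d[0]+d[1]*.3);print(e1,"prior",pr)
e2=glass(im,pr,60);print(e2)
L,r=tri([(c1,e1[0]),(c2,e2[0])]);print("lens",L,r)
# foot & tilt axis check
print("foot w1",onz(c1,(320,182),.005))
v=L-np.array([.750,-.1015,.310]);print("off",np.linalg.norm(v),v, "pitch",np.degrees(np.arcsin(-v[2]/np.linalg.norm(v))),"yaw",np.degrees(np.arctan2(-v[1],-v[0])))
cv2.imwrite("pics/w2c.png",cv2.resize(im[max(0,int(pr[1])-100):int(pr[1])+100,max(0,int(pr[0])-130):int(pr[0])+130],None,fx=3,fy=3))
E
```

```text
3.0 [0.56021746 0.04338052 0.3595324 ] [-0.85365922  0.12027897  0.78893991  1.84603527 -0.0716016   0.77639017
 -0.04190261]Traceback (most recent call last):
  File "<stdin>", line 5, in <module>
  File "lens.py", line 7, in glass
    return cv2.fitEllipse(cv2.convexHull(c))
           ~~~~~~~~~~~~~~^^^^^^^^^^^^^^^^^^^
cv2.error: OpenCV(4.12.0) /io/opencv/modules/imgproc/src/shapedescr.cpp:361: error: (-201:Incorrect size of input array) There should be at least 5 points to fit the ellipse in function 'fitEllipseNoDirect'
```

Run:
```python
from lens import *
a=cv2.imread("pics/w1.png");print(a[247,445:500:3].tolist());print(a[222:275:4,466].tolist())
b=cv2.imread("pics/w2.png");print(arm.get_state()["t"])
cv2.imwrite("pics/w12.png",np.vstack([cv2.resize(a[190:300,420:560],None,fx=2.6,fy=2.6),cv2.resize(b[220:330,420:560],None,fx=2.6,fy=2.6)]))
s1=pickle.load(open("w1.pkl","rb"));s=pickle.load(open("w2.pkl","rb"))
d=ray(W(s1),(466,247));print(px(W(s),d[0]+d[1]*.32))
```

```text
[[24, 45, 76], [16, 38, 65], [10, 12, 16], [55, 52, 43], [53, 53, 46], [57, 57, 48], [57, 55, 48], [59, 57, 50], [56, 56, 47], [56, 55, 45], [96, 96, 83], [3, 9, 3], [17, 10, 14], [28, 25, 27], [27, 27, 24], [22, 19, 20], [23, 21, 23], [17, 14, 13], [11, 11, 13]]
[[7, 8, 9], [14, 7, 15], [7, 7, 8], [54, 52, 43], [56, 56, 45], [54, 53, 46], [59, 53, 46], [54, 54, 45], [54, 53, 45], [57, 54, 46], [47, 44, 38], [12, 10, 10], [32, 29, 30], [22, 21, 22]]
3.05
[399.04279262 347.04021356]
```

View pics/w2.png

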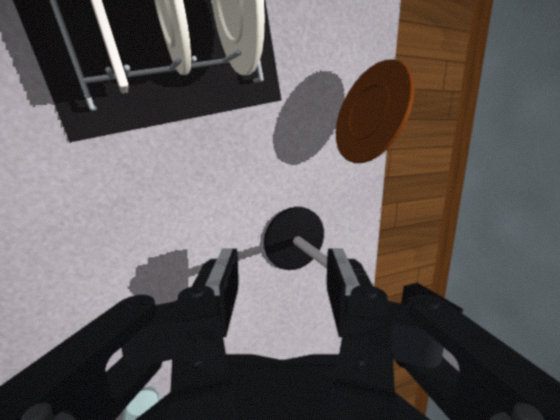

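The fingers hide the lens in this view, so the second lens view must come from the -y side.

>>> {"method": "apply_moves", "body": {
  "motion": [
    [-18, -5.5, 1.5, 0, 0, 0],
    [-18, -5.5, 1.5, 0, 0, 0],
    [-18, -5.5, 1.5, 0, 0, 0],
    [-18, -5.5, 1.5, 0, 0, 0],
    [-18, -5.5, 1.5, 0, 0, 0],
    [-18, -5.5, 1.5, 0, 0, 0]
  ]
}}

```text
t: 3.65
ee_pos: [0.515, -0.1424, 0.3229]
eef_rot: [[0.006, 0.906, 0.422], [1.0, -0.006, -0.002], [0.001, 0.422, -0.906]]
force: [1.0, 0.6, 0.0]
opening: 0.497
grasp_force: 0.0
```

```bash
cat > lens.py <<'E'
from h import *
import pickle
def glass(im,prior,r=45):
    f=cv2.GaussianBlur(im,(3,3),0).astype(int);m=(f[...,0]-f[...,2]>4)&(f[...,0]>32)&(f.max(2)<110)
    m=m.astype(np.uint8);z=np.zeros_like(m);cv2.circle(z,tuple(int(v) for v in prior),r,1,-1);m=cv2.morphologyEx(m*z,cv2.MORPH_OPEN,np.ones((3,3)))
    out=[]
    for c in cv2.findContours(m,cv2.RETR_EXTERNAL,cv2.CHAIN_APPROX_NONE)[0]:
        if cv2.contourArea(c)>150: out.append((cv2.fitEllipse(c),cv2.contourArea(c)))
    return out
E
python3 - <<'E'
from lens import *
s=arm.get_state();im=arm.snapshot("wrist");cv2.imwrite("pics/w3.png",im);pickle.dump(s,open("w3.pkl","wb"))
print(s["t"],s["ee_pos"],s["qpos"])
s1=pickle.load(open("w1.pkl","rb"));c1,c2=W(s1),W(s)
d=ray(c1,(466,247));pr=px(c2,d[0]+d[1]*.3);print("prior",pr,px(c2,d[0]+d[1]*.34))
print(glass(cv2.imread("pics/w1.png"),(467,247),30));print(glass(im,pr,45))
E
```

```text
3.65 [ 0.51498182 -0.14243766  0.32288894] [-0.4459414   0.11660549  0.85499453  1.96024369 -0.37565074  0.72780873
  0.61576535]
prior [509.43246676 142.63902564] [503.68799628 156.51054515]
[(((464.95245361328125, 247.6600341796875), (23.654361724853516, 30.23956298828125), 162.44004821777344), 560.5)]
[(((504.67315673828125, 151.77500915527344), (30.07651710510254, 35.3630485534668), 31.12408447265625), 834.5), (((491.4664306640625, 116.98495483398438), (7.146499156951904, 49.9877815246582), 10.940437316894531), 238.5)]
```

Run:
```python
from lens import *
S=[pickle.load(open(f"w{i}.pkl","rb")) for i in(1,2,3)];I=[cv2.imread(f"pics/w{i}.png") for i in(1,2,3)];C=[W(s) for s in S]
e=[(464.95,247.66),(504.67,151.78)]
L,r=tri([(C[0],e[0]),(C[2],e[1])]);print("lens",L,r)
sc,sd=P("scene"),P("side")
def circ(c,m,z,tag):
    k=max(cv2.findContours(m,cv2.RETR_EXTERNAL,cv2.CHAIN_APPROX_NONE)[0],key=cv2.contourArea);k=cv2.convexHull(k).reshape(-1,2)
    w=np.array([onz(c,p,z)[:2] for p in k]);A=np.c_[2*w,np.ones(len(w))];x=np.linalg.lstsq(A,(w**2).sum(1),rcond=None)[0]
    print("foot",tag,x[:2],"r",np.sqrt(x[2]+x[:2]@x[:2]))
for tag,c,im in(("w1",C[0],I[0]),("w3",C[2],I[2]),("scene",sc,np.load("sa.npy")),("side",sd,np.load("sb.npy"))):
    q=px(c,(.75,-.101,.005));R={"w1":40,"w3":40}.get(tag,24)
    m=(im.max(2)<70).astype(np.uint8);z=np.zeros_like(m);cv2.circle(z,tuple(int(v) for v in q),R,1,-1);circ(c,m*z,.006,tag)
for T in([.750,-.101,.310],):
  for cam,p in((C[0],e[0]),(C[2],e[1])):
    o,d=ray(cam,p);b=d@(o-T);q=(o-T)@(o-T)-.04**2
    D=b*b-q;print(D,[ (o+d*t-T) for t in((-b-np.sqrt(max(D,0))),(-b+np.sqrt(max(D,0))))])
v=L-[.750,-.101,.310];print(v,np.linalg.norm(v),"pitch",np.degrees(np.arcsin(-v[2]/np.linalg.norm(v))),"yaw",np.degrees(np.arctan2(-v[1],-v[0])))
a=I[0][190:300,430:560];b=I[2][90:210,430:560];a=np.vstack([a,a[:10]])
cv2.imwrite("pics/w13.png",cv2.resize(cv2.convertScaleAbs(np.hstack([a,b]),alpha=1.6),None,fx=3,fy=3,interpolation=cv2.INTER_CUBIC))
```

```text
lens [ 0.71133741 -0.1001076   0.30041531] [np.float64(2.7612995241986892e-05), np.float64(2.7612995241815483e-05)]
foot w1 [ 0.74845139 -0.1015657 ] r 0.06100399224522369
foot w3 [ 0.75029108 -0.10191732] r 0.062336754253165046
foot scene [ 0.75142621 -0.0995878 ] r 0.05138810783194705
foot side [ 0.7488674  -0.10556596] r 0.060534729392930295
0.0006714883219469808 [array([-0.03886243,  0.0009819 , -0.0094206 ]), array([ 0.00172128, -0.01701928, -0.03615773])]
0.0008192630855781147 [array([-0.0388421 ,  0.00091595, -0.00951066]), array([ 0.01028363, -0.00455225, -0.03838651])]
[-0.03866259  0.0008924  -0.00958469] 0.03984292249684537 pitch 13.919706465195027 yaw -1.3222529984457496
```

View pics/w13.png

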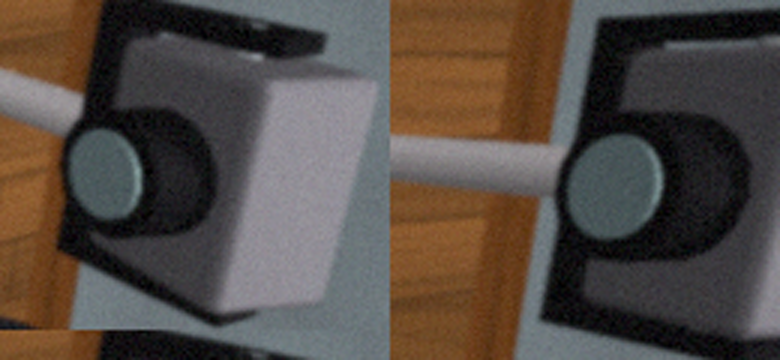

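Both close-ups show the lens glass as a clean ellipse. The triangulated lens is 39.8 mm from the tilt axis, which fits the 40 mm given. As a check on yaw I'll use the box's level front top edge, which runs in w1 from about (518.3,220) to (501.7,293.3).

Run:
```python
from lens import *
s=pickle.load(open("w1.pkl","rb"));c=W(s)
for z in(.325,.33,.335):
    a,b=[onz(c,p,z) for p in((518.3,220),(501.7,293.3))];d=a-b;print(z,a,b,np.linalg.norm(d),"yaw",np.degrees(np.arctan2(-d[0],d[1])))
rel([.615,.235,.33],tool(10.7,0))
```

```text
0.325 [ 0.73486465 -0.07076571  0.325     ] [ 0.73332726 -0.137128    0.325     ] 0.06638009826070634 yaw -1.327107211504575
0.33 [ 0.72513139 -0.06785114  0.33      ] [ 0.72364822 -0.13187323  0.33      ] 0.06403926319330501 yaw -1.3271072115046176
0.335 [ 0.71539813 -0.06493658  0.335     ] [ 0.71396917 -0.12661846  0.335     ] 0.061698428125903704 yaw -1.327107211504663
row [37.61  9.18  3.54] [ 24.92   2.32 -10.7 ]
```

>>> {"method": "apply_moves", "body": {
  "motion": [
    [37.6, 9.2, 3.5, 24.9, 2.3, -10.7],
    [37.6, 9.2, 3.5, 24.9, 2.3, -10.7],
    [37.6, 9.2, 3.5, 24.9, 2.3, -10.7],
    [37.6, 9.2, 3.5, 24.9, 2.3, -10.7],
    [37.6, 9.2, 3.5, 24.9, 2.3, -10.7],
    [37.6, 9.2, 3.5, 24.9, 2.3, -10.7],
    [37.6, 9.2, 3.5, 24.9, 2.3, -10.7],
    [37.6, 9.2, 3.5, 24.9, 2.3, -10.7],
    [37.6, 9.2, 3.5, 24.9, 2.3, -10.7],
    [37.6, 9.2, 3.5, 24.9, 2.3, -10.7],
    [37.6, 9.2, 3.5, 24.9, 2.3, -10.7]
  ]
}}

```text
t: 4.8
ee_pos: [0.6147, 0.2352, 0.3304]
eef_rot: [[-0.187, 0.982, 0.001], [0.982, 0.187, -0.002], [-0.002, 0.0, -1.0]]
force: [-0.1, -0.6, 0.5]
opening: 0.502
grasp_force: 0.0
```

Run:
```python
from lens import *
s=arm.get_state();im=arm.snapshot("wrist");cv2.imwrite("pics/w4.png",im);pickle.dump(s,open("w4.pkl","wb"))
print(s["t"],s["ee_pos"],s["qpos"])
n=np.array([.9826,.1857,0])
print(px(W(s),[.630,.243,.174]),px(W(s),[.630,.243,.094]))
```

```text
4.8 [0.61472046 0.23520435 0.33037549] [-0.76425624  0.5849753   0.711889    1.22681925 -0.369208    1.45758391
  0.09113587]
[299.64782944 186.47264957] [296.06854948 171.85720348]
```

View pics/w4.png

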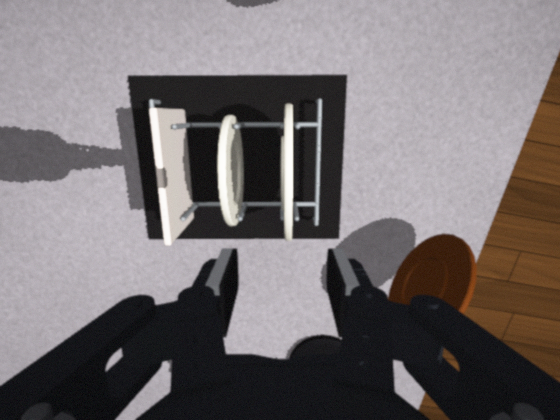

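Wrist view from above: the plate is seen edge-on at column 288, rows 103-240, the saucer is at column 230 and the board at about 170. I'll shift 8 cm outward for a second view that gives height, lean and the far face.

>>> {"method": "apply_moves", "body": {
  "motion": [
    [0, 8, 0, 0, 0, 0],
    [0, 8, 0, 0, 0, 0],
    [0, 8, 0, 0, 0, 0],
    [0, 8, 0, 0, 0, 0]
  ]
}}

```text
t: 5.25
ee_pos: [0.6941, 0.2489, 0.33]
eef_rot: [[-0.185, 0.983, 0.0], [0.983, 0.185, -0.002], [-0.002, -0.0, -1.0]]
force: [-0.8, -0.0, 0.8]
opening: 0.498
grasp_force: 0.0
```

Run:
```python
from lens import *
s=arm.get_state();im=arm.snapshot("wrist");cv2.imwrite("pics/w5.png",im);pickle.dump(s,open("w5.pkl","wb"))
print(s["t"],s["ee_pos"])
for i in(4,5):
    im=cv2.imread(f"pics/w{i}.png");c=W(pickle.load(open(f"w{i}.pkl","rb")))
    m=(im.min(2)>120).astype(np.uint8)
    mx0,mx1=(275,305) if i==4 else (150,260)
    if i==4:
        z=np.zeros_like(m);z[90:236,275:306]=1;m*=z
        for r in range(98,250,8):
            k=np.flatnonzero(m[r]);print(r,(k.min(),k.max()) if len(k) else None,end=" ")
    # mat
    d=(im.max(2)<45).astype(np.uint8);z=np.zeros_like(d);z[60:243,:360]=1;d=cv2.morphologyEx(d*z,cv2.MORPH_CLOSE,np.ones((5,5)))
    n,l,st,ce=cv2.connectedComponentsWithStats(d);j=1+np.argmax(st[1:,4]);
    w=np.array([onz(c,p,.004)[:2] for p in np.argwhere(l==j)[:,::-1]],np.float32);print("mat",cv2.minAreaRect(w))
```

```text
5.25 [0.69411156 0.24889128 0.32998482]
98 None 106 (np.int64(285), np.int64(292)) 114 (np.int64(285), np.int64(292)) 122 (np.int64(284), np.int64(292)) 130 (np.int64(284), np.int64(292)) 138 (np.int64(282), np.int64(292)) 146 (np.int64(281), np.int64(292)) 154 (np.int64(281), np.int64(292)) 162 (np.int64(281), np.int64(292)) 170 (np.int64(281), np.int64(292)) 178 (np.int64(281), np.int64(292)) 186 (np.int64(282), np.int64(292)) 194 (np.int64(282), np.int64(292)) 202 (np.int64(283), np.int64(305)) 210 (np.int64(284), np.int64(292)) 218 (np.int64(283), np.int64(298)) 226 (np.int64(284), np.int64(292)) 234 (np.int64(285), np.int64(292)) 242 None mat ((0.5532836318016052, 0.22694367170333862), (0.2955200970172882, 0.2344958782196045), 10.795297622680664)
mat ((0.553561806678772, 0.22745946049690247), (0.29590773582458496, 0.2338436245918274), 10.651057243347168)
```

View pics/w5.png

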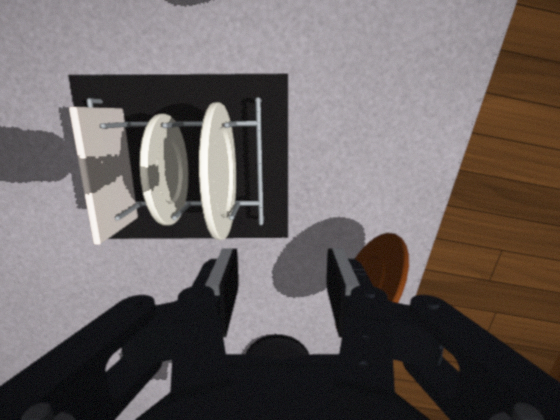

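The wrist view shows the far face of the plate at columns 200-237, rows 102-238. The mat centre now agrees between both wrist views. From here I'll work out the plate's position and height by numbers only.

Run:
```python
from lens import *
S={i:pickle.load(open(f"w{i}.pkl","rb")) for i in(4,5)};I={i:cv2.imread(f"pics/w{i}.png") for i in(4,5)};C={i:W(S[i]) for i in(4,5)}
y=np.radians(10.7);n=np.array([np.cos(y),np.sin(y),0]);l=np.array([-n[1],n[0],0]);O=np.array([.5534,.2272,0])
def edge(g,asc):  # subpixel half-level crossing
    g=g.astype(float);i=np.argmax(np.diff(g)) if asc else np.argmin(np.diff(g));h=(g[max(i-3,0)]+g[i+4])/2
    k=[j for j in range(max(i-3,0),i+4) if (g[j]-h)*(g[j+1]-h)<=0][0];return k+(h-g[k])/(g[k+1]-g[k])
g4=I[4].min(2);g5=I[5].min(2)
for r in(150,160,170,180):
    e4=285+edge(g4[r,285:300],False);e4l=272+edge(g4[r,272:290],True);e5=188+edge(g5[r,188:212],True);e5r=225+edge(g5[r,225:248],False)
    (o4,d4),(o5,d5)=ray(C[4],(e4,r)),ray(C[5],(e5,r))
    f=lambda o,d,z:(o+d*(z-o[2])/d[2]-O)@n
    zs=np.linspace(.12,.21,901);v=np.array([f(o4,d4,z)-f(o5,d5,z)-.008 for z in zs]);z=zs[np.argmin(abs(v))]
    print(r,"cols",e4l,e4,e5,e5r,"z",z,"n",f(o4,d4,z)-.004,"n@.174",f(o4,d4,.174)-.004,f(o5,d5,.174)+.004)
# ends: tangent rays in plate plane
for i,col in((4,288),(5,220)):
    g=I[i].min(2);a=92+edge(g[92:116,col],True);b=228+edge(g[228:247,col],False)
    out=[]
    for r in(a,b):
        o,d=ray(C[i],(col,r));X=np.array([d@l,d[2]]);out.append(X/np.linalg.norm(X))
    o2=np.array([(o-O)@l,o[2]]);bis=out[0]+out[1];bis/=np.linalg.norm(bis);h=np.arccos(out[0]@out[1])/2
    print(i,"rows",a,b,"centre l,z",o2+bis*.08/np.sin(h))
```

```text
150 cols 280.6953125 292.76785714285717 198.75301204819277 234.2421875 z 0.1669 n 0.06753289392622201 n@.174 0.06729300060032914 0.06937582844936768
160 cols 280.54545454545456 292.7590909090909 198.6551724137931 234.82608695652175 z 0.1698 n 0.06752585125532773 n@.174 0.06738267784516205 0.06861179651340567
170 cols 280.5258620689655 292.77027027027026 198.6547619047619 235.14754098360655 z 0.1725 n 0.06754430864288538 n@.174 0.06749262153507289 0.06792557296800861
180 cols 280.6132075471698 292.7681818181818 199.15441176470588 235.13333333333333 z 0.17359999999999998 n 0.06760587896554711 n@.174 0.06759196231174175 0.06769942009289592
4 rows 103.1923076923077 237.55 centre l,z [-0.00057555  0.08355818]
5 rows 102.5 239.91666666666666 centre l,z [-0.00135236  0.09182581]
```

Run:
```python
from h import *
print(arm.get_state()["t"]);rel([.620,.2388,.230],tool(10.7,0));rel([.620,.2388,.143],tool(10.7,0))
```

```text
5.3
row [ 0.36 -7.44 10.07] [ 0.04  0.11 -0.01]
row [ 0.38 -7.44 18.77] [ 0.04  0.11 -0.01]
```

>>> {"method": "apply_moves", "body": {
  "motion": [
    [0.4, -7.4, 5, 0, 0, 0],
    [0.4, -7.4, 8, 0, 0, 0],
    [0.4, -7.4, 10.1, 0, 0, 0],
    [0.4, -7.4, 10.1, 0, 0, 0],
    [0.4, -7.4, 12.5, 0, 0, 0],
    [0.4, -7.4, 14.5, 0, 0, 0],
    [0.4, -7.4, 16.5, 0, 0, 0],
    [0.4, -7.4, 18, 0, 0, 0],
    [0.4, -7.4, 18.8, 0, 0, 0],
    [0.4, -7.4, 18.8, 0, 0, 0],
    [0.4, -7.4, 18.8, 0, 0, 0]
  ]
}}

```text
t: 6.4
ee_pos: [0.6212, 0.2404, 0.1433]
eef_rot: [[-0.187, 0.982, 0.002], [0.982, 0.187, -0.001], [-0.001, 0.002, -1.0]]
force: [0.5, -0.3, -0.1]
opening: 0.503
grasp_force: 0.0
```

Run:
```python
from h import *
s=arm.get_state();print(s["t"],s["force"]);rel([.620,.2388,.143],tool(10.7,0))
```

```text
6.4 [ 0.53704639 -0.30757147 -0.06496536]
row [-0.13 -0.15  0.03] [0.11 0.08 0.09]
```

>>> {"method": "apply_moves", "body": {
  "motion": [
    [-0.1, -0.1, 0, 0, 0, 0],
    [-0.1, -0.1, 0, 0, 0, 0],
    [-0.1, -0.1, 0, 0, 0, 0],
    [-0.1, -0.1, 0, 0, 0, 0],
    [-0.1, -0.1, 0, 0, 0, 0],
    [-0.1, -0.1, 0, 0, 0, 0],
    [-0.1, -0.1, 0, 0, 0, 0],
    [-0.1, -0.1, 0, 0, 0, 0]
  ],
  "grip": -1,
  "grip_force": 20
}}

```text
t: 7.2
ee_pos: [0.6207, 0.2393, 0.1429]
eef_rot: [[-0.187, 0.982, 0.003], [0.982, 0.187, -0.001], [-0.002, 0.003, -1.0]]
force: [3.8, -0.1, 4.9]
opening: 0.09
grasp_force: 20.3
```

>>> {"method": "apply_moves", "body": {
  "motion": [
    [0, 0, -0.7, 0, 0, 0],
    [0, 0, -1.8, 0, 0, 0],
    [0, 0, -3.2, 0, 0, 0],
    [0, 0, -4.8, 0, 0, 0],
    [0, 0, -6.6, 0, 0, 0],
    [0, 0, -8.5, 0, 0, 0],
    [0, 0, -10.4, 0, 0, 0],
    [0, 0, -12.3, 0, 0, 0],
    [0, 0, -14, 0, 0, 0],
    [0, 0, -15, 0, 0, 0],
    [0, 0, -15.5, 0, 0, 0],
    [0, 0, -15.5, 0, 0, 0]
  ]
}}

```text
t: 8.4
ee_pos: [0.6191, 0.2395, 0.2968]
eef_rot: [[-0.187, 0.982, -0.001], [0.982, 0.187, -0.001], [-0.001, -0.001, -1.0]]
force: [-0.9, -0.4, -3.0]
opening: 0.095
grasp_force: 19.8
```

Run:
```python
from h import *
s=arm.get_state();a=arm.snapshot("scene");cv2.imwrite("pics/scene1.png",a);b=arm.snapshot("side");cv2.imwrite("pics/side1.png",b)
print(s["t"],s["ee_pos"],s["qpos"],s["force"])
# expected plate centre & face profile in scene (far face plane)
R=s["eef_rot"];c=s["ee_pos"]+R[:,2]*.049;f=c+R[:,1]*.004
sc=P("scene");g=a[...,1].astype(np.float32)
for nm,ax in(("vert",-R[:,2]),("horiz",R[:,0])):
    u=np.array([px(sc,f+ax*t) for t in np.arange(-.1,.101,.005)],np.float32)
    print(nm,cv2.remap(g,u[:,0],u[:,1],cv2.INTER_LINEAR).ravel().astype(int).tolist())
p=np.array([.517,-.0957,.2524]);T=tool(-1.3,13.9)
tcp=p-T[:,2]*.049;print("tcp",tcp);rel(tcp,T,s)
```

```text
8.4 [0.61914726 0.23949284 0.29684085] [-0.76833261  0.61056024  0.70853655  1.27656328 -0.38758345  1.39142648
  0.10532877] [-0.89464275 -0.36638129 -2.9656855 ]
vert [203, 196, 190, 187, 185, 185, 185, 189, 196, 204, 207, 200, 192, 187, 184, 184, 184, 184, 184, 184, 185, 184, 184, 185, 184, 181, 172, 152, 120, 90, 82, 92, 108, 120, 126, 130, 135, 138, 136, 138, 136]
horiz [157, 141, 105, 90, 137, 174, 185, 184, 184, 183, 182, 183, 184, 185, 184, 184, 185, 185, 184, 184, 185, 185, 185, 185, 185, 184, 184, 185, 184, 183, 178, 179, 183, 184, 184, 178, 143, 89, 72, 73, 97]
tcp [ 0.50523186 -0.09543294  0.29996511]
row [-30.77 -17.47  -0.26] [-13.88  -1.39  12.05]
```

The scene profile shows one bright band, low on the face at r≈50 mm, and matching side marks at ±50 mm. That is the well, so the eating side does face away from the robot. Now I'll carry the plate to the viewing point.

>>> {"method": "apply_moves", "body": {
  "motion": [
    [-0.9, -0.5, 0, -0.4, 0, 0.4],
    [-2.8, -1.6, 0, -1.3, -0.1, 1.1],
    [-5.5, -3.1, 0, -2.5, -0.3, 2.2],
    [-8.3, -4.7, -0.1, -3.8, -0.4, 3.2],
    [-11.4, -6.5, -0.1, -5.1, -0.5, 4.4],
    [-14.5, -8.2, -0.1, -6.5, -0.7, 5.6],
    [-17.6, -10, -0.2, -7.9, -0.8, 6.8],
    [-20.6, -11.7, -0.2, -9.3, -0.9, 8.1],
    [-23.7, -13.4, -0.2, -10.7, -1.1, 9.2],
    [-26.8, -15.2, -0.2, -12, -1.2, 10.4],
    [-29.2, -16.6, -0.3, -13.2, -1.3, 11.4],
    [-30.2, -17.1, -0.3, -13.6, -1.4, 11.8]
  ]
}}

```text
t: 9.7
ee_pos: [0.5054, -0.093, 0.3005]
eef_rot: [[0.024, 0.971, 0.237], [1.0, -0.023, -0.006], [-0.0, 0.237, -0.972]]
force: [-0.1, 0.0, -3.1]
opening: 0.088
grasp_force: 19.9
```

Run:
```python
from h import *
s=arm.get_state();print(s["t"],s["qpos"]);rel([.5052,-.0954,.300],tool(-1.3,13.9),s)
```

```text
9.7 [-0.55836752  0.21417406  0.88716576  1.8794848  -0.29154277  0.91138654
  0.42875506]
row [-0.24 -0.03  0.04] [-0.2   0.05 -0.08]
```

>>> {"method": "apply_moves", "body": {
  "motion": [
    [-0.2, 0, 0, -0.2, 0, 0],
    [-0.2, 0, 0, -0.2, 0, 0],
    [-0.2, 0, 0, -0.2, 0, 0],
    [-0.2, 0, 0, -0.2, 0, 0],
    [-0.2, 0, 0, -0.2, 0, 0]
  ]
}}

```text
t: 10.2
ee_pos: [0.5085, -0.0903, 0.3003]
eef_rot: [[0.017, 0.971, 0.239], [1.0, -0.016, -0.005], [-0.001, 0.24, -0.971]]
force: [0.4, 0.6, -2.5]
opening: 0.088
grasp_force: 19.9
```

Run:
```python
from h import *
s=arm.get_state();R=s["eef_rot"];A={n:np.mean([arm.snapshot(n).astype(np.float32) for _ in range(4)],0) for n in("scene","side")}
for n in A: cv2.imwrite(f"pics/{n}2.png",A[n].astype(np.uint8))
c=s["ee_pos"]+R[:,2]*.049;print(s["t"],s["ee_pos"],"exp centre",c,s["grasp_force"])
view=np.array([.517,-.0957,.2524])
for n in A:
    cam=P(n);im=A[n];q=px(cam,c);th=np.linspace(0,2*np.pi,73)
    rim=np.array([px(cam,c+.08*(np.cos(t)*R[:,0]-np.sin(t)*R[:,2])) for t in th])
    m=((im.min(2)>150)&(im.max(2)-im.min(2)<40)).astype(np.uint8);z=np.zeros_like(m);x0,y0=rim.min(0).astype(int)-10;x1,y1=rim.max(0).astype(int)+10;z[y0:y1,x0:x1]=1
    print(n,"exp px",q,"exp bbox",rim.min(0),rim.max(0))
    k,l,st,ce=cv2.connectedComponentsWithStats(m*z)
    for i in range(1,k):
        if st[i,4]>60: print("  comp",st[i],ce[i])
```

```text
10.2 [ 0.50853594 -0.09033666  0.30031925] exp centre [ 0.52027075 -0.09060325  0.2527459 ] 19.85972285270691
scene exp px [248.49413789 151.69131761] exp bbox [229.38227377 131.91727708] [268.19124333 170.24266123]
  comp [ 219  121   59   59 2657] [243.55664283 151.86789612]
side exp px [238.49170458 233.9848822 ] exp bbox [228.80120223 202.01066322] [247.44134266 266.36276248]
  comp [247 192  10  24  79] [251.51898734 200.56962025]
  comp [228 214  23  53 586] [239.30204778 239.00170648]
```

Run:
```python
from h import *
s=arm.get_state();R=s["eef_rot"];c=s["ee_pos"]+R[:,2]*.049;print(s["ee_pos"])
for n,off in(("scene",.004),("side",0)):
    cam=P(n);im=cv2.imread(f"pics/{n}2.png");g=im[...,1].astype(np.float32);f=c+R[:,1]*off
    # radial half-level edges from the expected centre, in the tool's x/-z plane
    pts=[]
    for t in np.radians(np.arange(0,360,10)):
        a=np.cos(t)*R[:,0]-np.sin(t)*R[:,2];rr=np.arange(.06,.1,.001)
        u=np.array([px(cam,f+a*r) for r in rr],np.float32);v=cv2.remap(g,u[:,0],u[:,1],cv2.INTER_LINEAR).ravel()
        i=np.argmin(v[6:]-v[:-6]);pts.append((np.degrees(t),rr[i+3]*1000,v[i]-v[i+6]))
    print(n,[(int(a),int(r),int(d)) for a,r,d in pts])
    P2=np.array([[r*np.cos(np.radians(a)),r*np.sin(np.radians(a))] for a,r,d in pts if d>25 and not 40<a<140])
    x=np.linalg.lstsq(np.c_[2*P2,np.ones(len(P2))],(P2**2).sum(1),rcond=None)[0];print("  centre mm (toolx, up)",x[:2],"r",np.sqrt(x[2]+x[:2]@x[:2]))
cam=P("side");g=cv2.imread("pics/side2.png")[...,1].astype(np.float32)
# side: thickness profile across plate at several heights -> plane offset and tilt
for h in(-.06,-.04,-.02,0,.02):
    d=np.arange(-.05,.05,.001);u=np.array([px(cam,c-R[:,2]*h+R[:,1]*k) for k in d],np.float32);v=cv2.remap(g,u[:,0],u[:,1],cv2.INTER_LINEAR).ravel();dv=v[4:]-v[:-4];print(h,"rise",d[np.argmax(dv)+2],"fall",d[np.argmin(dv)+2])
```

```text
[ 0.50820121 -0.09121387  0.30058953]
scene [(0, 83, 46), (10, 85, 44), (20, 86, 44), (29, 86, 47), (40, 86, 26), (50, 86, 23), (59, 86, 24), (70, 85, 23), (80, 83, 34), (90, 72, 8), (100, 77, 35), (110, 78, 38), (119, 80, 23), (130, 79, 22), (140, 78, 22), (150, 78, 22), (160, 78, 21), (170, 78, 20), (180, 80, 19), (190, 79, 17), (200, 80, 16), (210, 79, 15), (220, 82, 14), (230, 81, 14), (239, 80, 14), (250, 80, 16), (260, 79, 15), (270, 82, 16), (280, 82, 16), (290, 83, 18), (300, 81, 24), (310, 82, 44), (320, 83, 45), (330, 83, 48), (340, 83, 47), (350, 83, 48)]
  centre mm (toolx, up) [-1.7912823  3.15501  ] r 85.85784242206115
side [(0, 97, 32), (10, 96, 50), (20, 82, 48), (29, 73, 17), (40, 63, 6), (50, 63, 21), (59, 64, 36), (70, 67, 37), (80, 83, 34), (90, 63, 46), (100, 96, 48), (110, 95, 42), (119, 97, 27), (130, 97, 26), (140, 97, 23), (150, 97, 20), (160, 97, 22), (170, 73, 20), (180, 70, 20), (190, 75, 29), (200, 75, 29), (210, 78, 48), (220, 77, 44), (230, 79, 40), (239, 82, 39), (250, 86, 28), (260, 88, 16), (270, 69, 15), (280, 80, 18), (290, 97, 36), (300, 94, 26), (310, 95, 25), (320, 97, 20), (330, 96, 23), (340, 97, 32), (350, 97, 34)]
  centre mm (toolx, up) [11.46031405 -8.30502004] r 83.0972218884845
-0.06 rise -0.026999999999999982 fall 0.00900000000000005
-0.04 rise -0.02599999999999998 fall 0.013000000000000053
-0.02 rise -0.02499999999999998 fall 0.016000000000000056
0 rise -0.020999999999999977 fall 0.018000000000000058
0.02 rise -0.019999999999999976 fall 0.02000000000000006
```

>>> {"method": "apply_moves", "body": {
  "motion": [
    [-0.2, -0.1, 0, 0, 0, 0],
    [-0.5, -0.3, 0, 0, 0, 0],
    [-0.5, -0.3, 0, 0, 0, 0],
    [-0.5, -0.3, 0, 0, 0, 0],
    [-0.5, -0.3, 0, 0, 0, 0],
    [-0.5, -0.3, 0, 0, 0, 0],
    [-0.5, -0.3, 0, 0, 0, 0],
    [-0.5, -0.3, 0, 0, 0, 0],
    [-0.5, -0.3, 0, 0, 0, 0],
    [-0.5, -0.3, 0, 0, 0, 0]
  ]
}}

```text
t: 11.6
ee_pos: [0.5052, -0.0961, 0.2999]
eef_rot: [[0.018, 0.971, 0.24], [1.0, -0.018, -0.005], [-0.001, 0.24, -0.971]]
force: [-0.4, 0.1, -2.6]
opening: 0.088
grasp_force: 19.9
```

Run:
```python
from h import *
s=arm.get_state();print(s["t"],s["ee_pos"],np.abs(s["joint_vel"]).max(),s["grasp_force"],s["force"]);rel([.5052,-.0954,.300],tool(-1.3,13.9),s)
ok=np.linalg.norm(s["ee_pos"]-[.5052,-.0954,.300])<.008 and s["grasp_force"]>10
print(ok and arm.finish_job())
```

```text
11.6 [ 0.50520865 -0.09613847  0.29987343] 0.0010028261926302035 19.860379993915558 [-0.38634184  0.0755695  -2.61645932]
row [ 0.07  0.   -0.01] [-0.    0.    0.26]
the job is handed in; nothing more can be done
None
```

I handed in the job at 11.6 s: the gripper is holding the plate in the air at about 20 N, eating side to the lens, with the tool within 1 mm and 0.3° of the target I worked out for 20 cm in front of it; no verdict came back.

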